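# Pack the lecture caddy and the laptop tray

### The arm

A 6-joint arm with a two-finger parallel gripper is mounted at the origin on the work surface. World frame = base frame: x ahead of the robot, y to its left, z up, the work surface at z = 0. Lengths are in mm, angles in rad, forces in N, time in s.
With the tool pointing down it reaches from about 375 to 825 mm from the base axis. Payload 5.5 kg.
Tool frame: the origin (TCP) lies midway between the tips of the shut fingers; the grasp point (between the pads) lies 19 mm behind it (manip.grasp_offset is the distance from the TCP to the grasp point, in mm); z points along the fingers, y is the direction in which the jaws open and shut (so a half turn about z gives the same grasp; the last joint's range is limited). The gripper opens to 85 mm and grips with 20 to 120 N. Pads are 22 mm wide; open, the fingers measure 114 mm over their backs; the gripper's body (76 mm by 85 mm) begins 54 mm behind the grasp point. The pads swing forward as they close: fully open they stand 13 mm farther back than shut.
Start: joints at [-1.301, 0.314, -0.047, 1.21, 0, 1.571], TCP at [159.92, -578.291, 231.299] pointing down, gripper open.
Joint ranges: [-2.67, 2.67], [-0.69, 1.73], [-1.03, 1.25], [-2.08, 2.16], [-1.42, 1.45], [-3.14, 3.14]. Speed limits (rad/s): [2.39, 2.39, 3.01, 3.14, 3.14, 3.14].

### API

Orientations are given as a rotation vector (axis times angle).
In Python, from cell import manip gives the robot as it stands. The module is installed in compiled form; this text tells all that it offers.
- The arm moves only by the tool arm_command, never from a script. Its argument "moves" is a list of rows, each a list of 7 numbers: the shift along the tool's x, y, z in mm, then the turn, a rotation vector about the tool's x, y, z in rad, then the closure in counts, from 0 (fully open) to 255 (shut). A call has exactly 8 rows; each row is the pose to reach, as a shift and turn from the pose measured when the call began, along the tool's axes at that moment; what a row does not reach only later rows make up. A row lasts 1/10 s, in which the tool goes at most 50 mm and 8.59 degrees, less where a joint would pass 70% of its speed; a pose out of reach is approached as far as the arm can. A call with a gripper value outside its range is refused whole. The fingers move at their own pace and stop on an object; "squeeze" is the grip in N (left out, the last holds). Time passes only in rows, so rows that repeat a pose let the fingers close, or fill a call up. It gives the time, the measured TCP pose, the force and the opening at its end, in the units of the state.
- manip.state(): the state, without advancing time (a new reading comes with each control period).
- manip.capture(name): name is "side" or "top"; returns a dict with "pixels" (400x640x3 uint8, red, green, blue), "range_z" (400x640 float32, mm along the optical axis (not along the pixel's ray), 0 where there is no reading), "camera_matrix" (3x3 intrinsics, pixels), "dist" ([k1, k2, p1, p2, k3] as OpenCV has them; the pictures are not rectified), "world_from_camera" (4x4, takes a point from camera to world coordinates). Camera axes: x right, y down, z forward; pixel columns grow to the right and rows downward; lengths in mm; the calibration is good to about 2 mm. A picture is of the moment at which its call begins.
- manip.close_job(): hands the job in, once; it reports no verdict.
The state is a dict: "time": time; "qpos": joint angles; "joint_velocities": joint speeds; "tau": joint torques, N m; "tcp_pos": TCP position; "tool_rot": TCP orientation; "ft_force": force on the tool from outside, world axes, zero at the start; "torque": the same for the moment, N m; "width": opening from 0.0 (shut) to 1.0 (fully open).
Only numpy, scipy, OpenCV 4.12 (cv2) and the standard library are available. Lean on these libraries where they do the work, as an engineer would, in place of code of your own. Each camera call takes 0.05 s, during which the arm holds its last target. There are 200 camera calls.

### The job

Make up the two kits on the dormitory desk. For the lecture kit, take the tall notebook out of the leaning stack and stand it upright in the tall slot of the caddy, and set the small charger and the stapler down flat on the floor of the caddy's front compartment, side by side. For the laptop kit, set the mouse and the large charger flat on the floor of the low tray, side by side; leave the two short notebooks leaning in their rack.

Things in the scene. Friction and masses are not known exactly. Their poses are not given: they have to be found in the camera images.
- caddy: Fixed grey caddy, 130 (x) x 156 (y) mm; origin: centre of underside; walls, floor 3 mm. Front compartment: inside x -62 to +33, y -75 to +75 mm, outer walls 13 mm high over the desk. At its +x side the tall slot: inside x +36 to +62, y -75 to +75, walls 63 mm high over the desk; its floor slopes from 8 mm (x +36) to 3 mm (x +62), so a notebook leans on the +x wall.
- tray: Fixed low grey plastic tray, one open compartment, 130 (x) x 190 (y) mm, walls and floor 3 mm thick, walls 13 mm high over the desk. Origin: centre of its underside; z up.
- notebook_tall: Brown hardback, 125 (x, width) x 12 (y, thickness) x 170 mm (z, up its height), 0.2 kg. Origin: centre of its bottom face. Foremost (+y side of the rack) of three, all leaning back 0.2 rad, tops towards the rack's -y. Its top 65 mm stand clear above the short ones: grip across the 12 mm there. Foot on the rack's base, 4 mm up. Let go in the slot, it takes a moment to settle.
- notebook_mid: Short kraft-brown notebook, wider and lower than the tall one, 150 (x) x 12 (y) x 105 mm (z), 0.11 kg, leaning just behind the tall one; to be left there. Axes and origin as for the tall one.
- notebook_back: Short kraft-brown notebook like the middle one, rearmost, leaning against the rack's wall; to be left there.
- rack: Fixed dark steel book rack, base 164 (x) x 66 (y, from -45 to +21 mm) x 4 mm; origin at desk height, 45 mm from the outer face of its wall. Along its -y edge the wall, 89 mm high over the desk, on which the notebooks lean; along its +y edge a lip 10 mm high over the desk, about 5 mm in front of the foot of the tall one.
- mouse: Black computer mouse lying flat, 100 (x, length) x 60 (y, width) x 36 mm high; upright sides 60 mm apart up to 24 mm height, a narrower hump 48 mm wide above. Origin: centre of its underside; z up, wheel towards +x. About 0.09 kg.
- charger_large: Large white plug-in charger block lying flat, 66 (x) x 48 (y) x 32 mm high, two flat 16 mm metal prongs out of its +x end. Origin: centre of the block's underside. About 0.14 kg.
- charger_small: Small white plug-in charger block lying flat, 36 (x) x 36 (y) x 30 mm high, two flat 16 mm metal prongs out of its +x end. Origin: centre of the block's underside. About 0.06 kg.
- stapler: Small stapler standing on its steel base, 70 (x, length) x 28 (y) x 40 mm high: base 28 mm wide, 7 mm thick; black arm 24 mm wide from 22 to 40 mm height. Origin: centre of its underside; z up. About 0.11 kg.
Things that resemble listed ones, but are neither listed nor needed, are in the scene too. What is shaped like the charger_large but blue or pink is not meant.

How it is judged (in metres and radians):
At the end, for the whole second after the job is handed in: Tall notebook's foot in the caddy slot, under 16 mm off its middle, under 14 mm up, within 0.35 rad of upright; small charger and stapler in the caddy front, mouse and large charger in the tray, flat on the floor (under 8 mm up, 0.12 rad); short notebooks within 30 mm and 0.45 rad; all at rest (x of mouse in the frame of tray between -0.055 and 0.055 m and y of mouse in the frame of tray between -0.085 and 0.085 m and z of each of mouse, charger_large in the frame of tray below 0.008 m and angle between each of mouse, charger_large, charger_small, stapler's own z axis and vertical below 0.12 rad and linear speed of each of mouse, charger_large, charger_small, stapler, notebook_tall, notebook_back, notebook_mid below 0.02 m/s and angular speed of each of mouse, charger_large, charger_small, stapler, notebook_tall, notebook_back, notebook_mid below 0.2 rad/s and x of charger_large in the frame of tray between -0.055 and 0.055 m and y of charger_large in the frame of tray between -0.085 and 0.085 m and x of charger_small in the frame of caddy between -0.058 and 0.029 m and y of charger_small in the frame of caddy between -0.07 and 0.07 m and z of each of charger_small, stapler in the frame of caddy below 0.008 m and x of stapler in the frame of caddy between -0.058 and 0.029 m and y of stapler in the frame of caddy between -0.07 and 0.07 m and x of notebook_tall in the frame of caddy between 0.036 and 0.062 m and y of notebook_tall in the frame of caddy between -0.016 and 0.016 m and z of notebook_tall in the frame of caddy below 0.014 m and angle between notebook_tall's own z axis and vertical below 0.35 rad and distance of each of notebook_back, notebook_mid from where it was at the start of the episode below 0.03 m and angle between each of notebook_back, notebook_mid's own z axis and vertical below 0.45 rad); the robot touches nothing.
It fails at once if a short notebook is toppled or dragged out of the rack (angle between any of notebook_back, notebook_mid's own z axis and vertical above 0.6 rad or distance of any of notebook_back, notebook_mid from where it was at the start of the episode above 0.04 m).
It also fails if it takes over 120 s, if anything falls off the work surface, if the arm or the gripper's body presses on something with over 40 N, if the wrist force passes 120 N, or if a joint passes its speed limit or range.

## Working session

There is one attempt and no reset: what is moved stays moved. The work goes in short steps, Python scripts to look and compute and a tool call to move; the robot and the scene stay as the last step left them, time stands still between calls to the robot, and variables do not carry over. Pictures are saved under pics/ and viewed, about 12 in all and at most 16, crops included, and the job is handed in when it is done.

Besides the shell and the picture viewer there is one more tool, called by a JSON object that holds its "op" and its "data", one argument or row to a line. arm_command: Moves the arm, as the interface text tells. Its arguments: {"type":"object","properties":{"moves":{"type":"array"},"squeeze":{"type":"number"}},"required":["moves"]}

```bash
mkdir -p pics; python3 - <<'E'
from cell import manip
import cv2,numpy as np
print(manip.state())
for n in("top","side"):
    c=manip.capture(n); np.savez(n+"0.npz",**c)
    cv2.imwrite(f"pics/{n}0.png",c["pixels"][:,:,::-1])
    print(c["camera_matrix"],c["dist"],c["world_from_camera"].round(3))
E
```

```text
{'time': 0.0, 'qpos': array([-1.30096184e+00,  3.14242780e-01, -4.80698936e-02,  1.21020417e+00,
       -1.95848263e-05,  1.57079188e+00]), 'joint_velocities': array([-0.00084138, -0.00260889,  0.0013533 ,  0.00016186,  0.0010363 ,
        0.00159098]), 'tau': array([-9.74354771e-04, -5.39584708e+01,  3.39753556e+01,  1.90280168e-02,
       -3.50948881e-05, -5.53348983e-06]), 'tcp_pos': array([ 159.7830054 , -577.73430368,  230.42855103]), 'tool_rot': array([-3.11135558e+00, -4.22348289e-01,  3.93783515e-04]), 'ft_force': array([ 0.01950634, -0.27781395,  0.52181743]), 'torque': array([ 0.02917887, -0.00726807,  0.03766908]), 'width': 0.9968836688037657}
[[494.07777487   0.         321.0063706 ]
 [  0.         494.07777487 207.64383663]
 [  0.           0.           1.        ]] [-0.00634755  0.          0.          0.          0.        ] [[ 2.80000e-02 -9.95000e-01  9.70000e-02  2.96375e+02]
 [-9.99000e-01 -2.90000e-02 -1.40000e-02  1.78230e+01]
 [ 1.70000e-02 -9.70000e-02 -9.95000e-01  1.28751e+03]
 [ 0.00000e+00  0.00000e+00  0.00000e+00  1.00000e+00]]
[[368.22746311   0.         316.21876746]
 [  0.         368.22746311 195.29622939]
 [  0.           0.           1.        ]] [-0.03905418  0.          0.          0.          0.        ] [[ 7.30000e-01 -3.78000e-01  5.69000e-01 -2.43452e+02]
 [-6.83000e-01 -4.28000e-01  5.92000e-01 -6.83204e+02]
 [ 2.00000e-02 -8.21000e-01 -5.71000e-01  6.84501e+02]
 [ 0.00000e+00  0.00000e+00  0.00000e+00  1.00000e+00]]
```

View pics/top0.png

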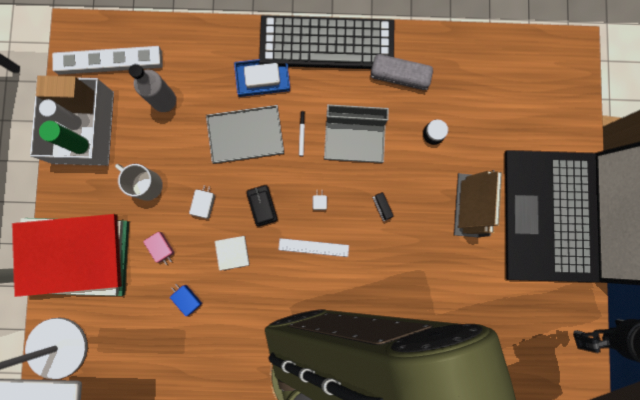

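View pics/side0.png

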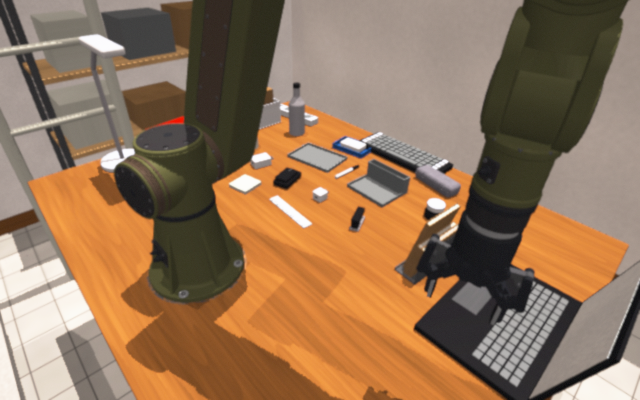

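The top view is oriented with +x up and +y left. It shows the tray at (246,134), caddy (355,134), large white charger (202,204), mouse (262,205), small charger (320,202), stapler (383,207) and rack with notebooks (477,205). The side view agrees with this.

```bash
cat > h.py <<'E'
import cv2,numpy as np
def cloud(c):
    K,d,T=c["camera_matrix"],c["dist"],c["world_from_camera"]
    h,w=c["range_z"].shape
    g=np.stack(np.meshgrid(np.arange(w),np.arange(h)),-1).reshape(-1,1,2).astype(np.float64)
    n=cv2.undistortPoints(g,K,d).reshape(h,w,2)
    z=c["range_z"][...,None].astype(float)
    p=np.concatenate([n*z,z],-1)@T[:3,:3].T+T[:3,3]
    p[c["range_z"]==0]=np.nan
    return p
def rect(xy):
    (cx,cy),(a,b),t=cv2.minAreaRect(xy.astype(np.float32))
    if a<b: a,b,t=b,a,t+90
    return np.round([cx,cy,a,b,(t+90)%180-90],1)   # long axis angle deg from +x
E
python3 - <<'E'
from h import *
c=dict(np.load("top0.npz")); P=cloud(c)
desk=P[225:232,370:400].reshape(-1,3); print("desk z",np.nanmean(desk,0),np.nanstd(desk[:,2]))
R=dict(tray=(200,100,290,170),caddy=(315,98,395,168),large=(185,182,220,225),mouse=(242,180,282,230),small=(308,186,332,215),stapler=(370,188,398,226),rack=(448,165,506,242))
for n,(a,b,e,f) in R.items():
    q=P[b:f,a:e].reshape(-1,3); q=q[np.isfinite(q[:,2])]
    for lo in ((4,9) if n!="rack" else (2,8,60,95,120)):
        s=q[q[:,2]>lo]
        print(n,lo,len(s),rect(s[:,:2]),"zmax",np.percentile(s[:,2],[50,98]).round(1))
    if n=="caddy":
        s=q[q[:,2]>40]; print("hi",rect(s[:,:2]))
im=c["pixels"][90:250,180:510,::-1]
cv2.imwrite("pics/crop1.png",cv2.resize(im,None,fx=2.4,fy=2.4,interpolation=cv2.INTER_CUBIC))
E
```

```text
desk z [ 3.73489295e+02 -1.67449769e+02 -3.27788726e-01] 2.5155644319938157
tray 4 1111 [609.8 205.9 236.1 179.5 -86.6] zmax [ 5.8 15.4]
tray 9 269 [611.4 205.6 190.4 131.2 -79.9] zmax [12. 17.]
caddy 4 1732 [624.7 -84.2 211.3 187.5 -88.4] zmax [13.2 64. ]
caddy 9 1026 [614.3 -83.4 154.1 132.1  88.1] zmax [36.9 64.7]
hi [663.1 -84.5 153.   34.5  88.1]
large 4 577 [425.  310.  111.   88.7   2.6] zmax [30.  35.6]
large 9 537 [429.6 304.5  81.7  49.7 -11.7] zmax [30.4 35.7]
mouse 4 921 [426.8 156.  120.6 102.    1.6] zmax [31.9 39.6]
mouse 9 886 [422.9 153.  100.2  60.   18.5] zmax [32.3 39.7]
small 4 233 [441.6   8.5  74.3  51.6  -2.2] zmax [28.4 34.2]
small 9 216 [434.9   4.7  63.4  35.2   5.7] zmax [28.7 34.4]
stapler 4 318 [ 428.6 -162.1   94.8   68.1    0.8] zmax [37.6 44.1]
stapler 9 254 [ 428.9 -159.3   68.8   23.4   24.6] zmax [38.7 44.4]
rack 2 3158 [ 4.478e+02 -4.082e+02  2.032e+02  1.507e+02  1.000e-01] zmax [ 75.5 172. ]
rack 8 2552 [ 449.  -411.1  200.8  141.9   -0.5] zmax [ 98.1 172.3]
rack 60 1781 [ 439.6 -393.7  163.1   48.2   -3.1] zmax [122.6 173. ]
rack 95 1317 [ 439.3 -392.6  150.2   40.8    1.4] zmax [141.6 173.6]
rack 120 916 [ 440.3 -395.4  125.5   25.4   -3.9] zmax [157.9 174.1]
```

View pics/crop1.png

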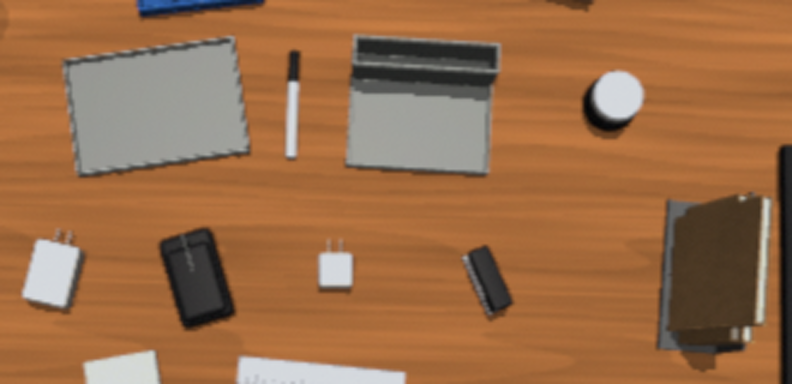

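Crop: everything is clear. The large charger's prongs point up-right, the small charger's point up, the stapler is tilted about 25°, and the tall notebook's front face is visible. Next I'll refine the small charger and notebook poses.

```bash
python3 - <<'E'
from h import *
c=dict(np.load("top0.npz")); P=cloud(c)
R=dict(large=(185,182,220,225),mouse=(242,180,282,230),small=(308,186,332,215),stapler=(370,188,398,226))
for n,(a,b,e,f) in R.items():
    q=P[b:f,a:e].reshape(-1,3); q=q[np.isfinite(q[:,2])]
    for lo in (12,22): s=q[q[:,2]>lo]; print(n,lo,rect(s[:,:2]), np.median(s[:,:2],0).round(1))
q=P[165:242,448:506].reshape(-1,3); q=q[np.isfinite(q[:,2])]
f=q[(q[:,2]>125)&(q[:,2]<160)]
for _ in range(3):
    m=f.mean(0); nrm=np.linalg.svd(f-m,full_matrices=False)[2][2]; nrm*=np.sign(nrm[1]); f=f[abs((f-m)@nrm)<4]
print("face",m,nrm,"yaw",np.degrees(np.arctan2(-nrm[0],nrm[1])),"lean",np.arcsin(nrm[2]),len(f),np.std((f-m)@nrm))
up=np.cross([0,0,0],nrm); 
ex=np.cross(nrm,[0,0,1]); ex/=np.linalg.norm(ex); ez=np.cross(ex,nrm); 
s=q[(abs((q-m)@nrm)<5)&(q[:,2]>30)]
u=(s-m)@ex; v=(s-m)@ez
hi=s[v>np.percentile(v,50)]; uh=(hi-m)@ex
print("ex",ex,"ez",ez,"x-extent",np.percentile(uh,[1,99]),"vmin/max",np.percentile(v,[.5,99.5]))
t=m+ex*np.percentile(uh,[1,99]).mean()+ez*np.percentile(v,99.5)-nrm*6
print("top centre",t,"foot",t-170*ez)
E
```

```text
large 12 [429.6 304.4  81.7  49.7 -11.7] [422.1 303.9]
large 22 [424.  305.6  70.   49.7 -11.6] [421.7 304.9]
mouse 12 [422.9 153.  100.2  60.   18.5] [421.1 151.5]
mouse 22 [422.4 152.6  97.3  56.1  17.8] [420.6 151.8]
small 12 [441.4   4.8  50.1  33.4   1.7] [434.    3.8]
small 22 [435.2   4.6  34.4  33.4   1.7] [434.3   3.8]
stapler 12 [ 429.2 -159.8   68.8   23.2   23.7] [ 427.5 -159.5]
stapler 22 [ 429.2 -159.8   68.8   23.2   23.7] [ 428.4 -159.4]
face [ 439.42014781 -389.32049616  142.87001524] [0.06362791 0.97678008 0.20457803] yaw -3.7270084015773666 lean 0.20603259627369502 435 1.2683351765980233
ex [ 0.99788509 -0.0650027   0.        ] ez [-0.01329812 -0.20414536  0.97885026] x-extent [-60.72565235  62.38152934] vmin/max [-114.60071172   32.28148991]
top centre [ 439.43528452 -401.82511129  173.24129187] foot [ 441.69596575 -367.12039986    6.83674769]
```

```bash
cat >> h.py <<'E'
from scipy.spatial.transform import Rotation as Ro
from cell import manip
def down(deg):
    p=np.radians(deg); return Ro.from_matrix([[np.cos(p),np.sin(p),0],[np.sin(p),-np.cos(p),0],[0,0,-1]])
def plan(*wps):   # (x,y,z,yaw deg or Rotation)
    s=manip.state(); R0=Ro.from_rotvec(s["tool_rot"])
    print("t",round(s["time"],2),"tcp",s["tcp_pos"].round(1),"yaw",np.degrees(np.arctan2(*R0.as_matrix()[1::-1,0])).round(1),"w",round(s["width"]*85,1),"F",s["ft_force"].round(1),"q",s["qpos"].round(2))
    for x,y,z,r in wps:
        R=r if isinstance(r,Ro) else down(r)
        print((R0.inv().apply(np.array([x,y,z])-s["tcp_pos"])).round(1),(R0.inv()*R).as_rotvec().round(3))
E
python3 -c "
from h import *
plan((428.8,-159.6,130,23.8),(428.8,-159.6,40,23.8))"
```

```text
t 0.1 tcp [ 159.8 -577.8  230.5] yaw 15.5 w 85.0 F [-0.1  0.3  0.3] q [-1.3   0.31 -0.05  1.21  0.    1.57]
[ 370.7 -331.2  101. ] [-0.002 -0.    -0.146]
[ 370.7 -331.   191. ] [-0.002 -0.    -0.146]
```

{"op": "arm_command", "data": {
  "moves": [
    [46,-41,0,0,0,-0.02,0],
    [93,-83,0,0,0,-0.04,0],
    [139,-124,10,0,0,-0.06,0],
    [185,-165,20,0,0,-0.08,0],
    [232,-207,40,0,0,-0.1,0],
    [278,-248,60,0,0,-0.12,0],
    [324,-290,80,0,0,-0.14,0],
    [370.7,-331,101,0,0,-0.146,0]
  ],
  "squeeze": 40
}}

```text
time: 0.9
tcp_pos: [372.0, -247.1, 162.8]
tool_rot: [-3.073, -0.649, -0.0]
ft_force: [1.0, -0.5, 1.0]
width: 1.003
```

{"op": "arm_command", "data": {
  "moves": [
    [0,0,0,0,0,0,0],
    [0,0,0,0,0,0,0],
    [0,0,0,0,0,0,0],
    [0,0,0,0,0,0,0],
    [0,0,0,0,0,0,0],
    [0,0,0,0,0,0,0],
    [0,0,0,0,0,0,0],
    [0,0,0,0,0,0,0]
  ]
}}

```text
time: 1.7
tcp_pos: [371.9, -247.4, 162.9]
tool_rot: [-3.073, -0.647, -0.0]
ft_force: [-0.9, 0.7, -0.4]
width: 1.0
```

```bash
python3 -c "
from h import *
plan((428.8,-159.6,130,23.8),(428.8,-159.6,30,23.8),(428.8,-159.6,10,23.8))"
```

```text
t 1.7 tcp [ 371.9 -247.4  162.9] yaw 23.8 w 85.0 F [-0.9  0.7 -0.4] q [-0.59  0.07 -0.51  0.99  0.    2.14]
[ 87.5 -57.3  33. ] [-0.001 -0.001 -0.   ]
[ 87.4 -57.2 133. ] [-0.001 -0.001 -0.   ]
[ 87.4 -57.2 153. ] [-0.001 -0.001 -0.   ]
```

{"op": "arm_command", "data": {
  "moves": [
    [40,-26,15,0,0,0,0],
    [75,-49,30,0,0,0,0],
    [87.5,-57.2,50,0,0,0,0],
    [87.5,-57.2,80,0,0,0,0],
    [87.5,-57.2,110,0,0,0,0],
    [87.5,-57.2,133,0,0,0,0],
    [87.5,-57.2,150,0,0,0,0],
    [87.5,-57.2,153,0,0,0,0]
  ]
}}

```text
time: 2.5
tcp_pos: [427.2, -158.9, 8.1]
tool_rot: [-3.071, -0.647, 0.004]
ft_force: [0.2, -0.7, -0.3]
width: 0.998
```

```bash
python3 -c "
from h import *
plan((428.8,-159.6,10,23.8))
c=manip.capture('side');cv2.imwrite('pics/s1.png',cv2.resize(c['pixels'][130:260,270:470,::-1],None,fx=3,fy=3))"
```

```text
t 2.5 tcp [ 427.2 -158.9    8.1] yaw 23.8 w 84.8 F [ 0.2 -0.7 -0.3] q [-0.36  0.27 -0.68  0.63  0.    2.37]
[ 1.2  1.3 -1.9] [-0.004  0.002  0.   ]
```

View pics/s1.png

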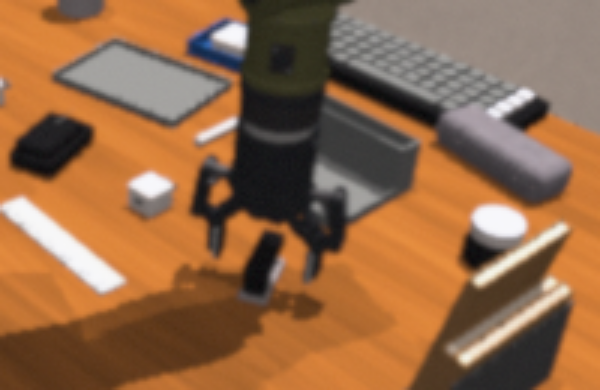

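The fingers straddle the stapler at crop (262,270) symmetrically, with their tips near desk height. Closing.

{"op": "arm_command", "data": {
  "moves": [
    [1,1,-2,0,0,0,100],
    [1,1,-2,0,0,0,200],
    [1,1,-2,0,0,0,255],
    [1,1,-2,0,0,0,255],
    [1,1,-2,0,0,0,255],
    [1,1,-2,0,0,0,255],
    [1,1,-2,0,0,0,255],
    [1,1,-2,0,0,0,255]
  ],
  "squeeze": 40
}}

```text
time: 3.35
tcp_pos: [429.7, -159.8, 11.6]
tool_rot: [-3.072, -0.647, 0.001]
ft_force: [-0.5, 0.7, 6.0]
width: 0.273
```

```bash
cat >> h.py <<'E'
CAD=(614.3,-83.4,-1.9); TRAY=(611.4,205.6,10.1)
def at(f,x,y):
    a=np.radians(f[2]); return f[0]+x*np.cos(a)-y*np.sin(a), f[1]+x*np.sin(a)+y*np.cos(a)
E
python3 -c "
from h import *
p=at(CAD,-15,-35);print(p)
plan((428.8,-159.6,90,23.8),(*p,90,-1.9),(*p,30,-1.9),(*p,14,-1.9))"
```

```text
(np.float64(598.1478155172751), np.float64(-117.88342988213361))
t 3.35 tcp [ 429.7 -159.8   11.6] yaw 23.8 w 23.2 F [-0.5  0.7  6. ] q [-0.36  0.27 -0.67  0.63  0.    2.37]
[ -0.7  -0.7 -78.4] [-0.002  0.    -0.   ]
[171.   29.5 -78.6] [-0.002  0.001  0.449]
[171.1  29.6 -18.6] [-0.002  0.001  0.449]
[171.1  29.6  -2.6] [-0.002  0.001  0.449]
```

{"op": "arm_command", "data": {
  "moves": [
    [0,0,-35,0,0,0,255],
    [0,0,-75,0,0,0,255],
    [40,7,-79,0,0,0.12,255],
    [80,14,-79,0,0,0.24,255],
    [120,21,-79,0,0,0.36,255],
    [160,27,-79,0,0,0.449,255],
    [171,29.5,-79,0,0,0.449,255],
    [171,29.5,-79,0,0,0.449,255]
  ]
}}

```text
time: 4.15
tcp_pos: [599.2, -117.4, 89.9]
tool_rot: [-3.14, 0.049, 0.002]
ft_force: [-0.4, 0.1, -1.5]
width: 0.275
```

```bash
python3 -c "
from h import *
p=at(CAD,-15,-35)
plan((*p,30,-1.9),(*p,15.3,-1.9))"
```

```text
t 4.15 tcp [ 599.2 -117.4   89.9] yaw -1.8 w 23.4 F [-0.4  0.1 -1.5] q [-0.19  0.42 -0.22  0.92  0.    2.98]
[-1.   0.6 59.9] [-0.002  0.001  0.002]
[-1.   0.6 74.6] [-0.002  0.001  0.002]
```

{"op": "arm_command", "data": {
  "moves": [
    [-1,0.5,35,0,0,0,255],
    [-1,0.5,60,0,0,0,255],
    [-1,0.5,70,0,0,0,255],
    [-1,0.5,74,0,0,0,255],
    [-1,0.5,75,0,0,0,255],
    [-1,0.5,75,0,0,0,160],
    [-1,0.5,75,0,0,0,130],
    [-1,0.5,75,0,0,0,110]
  ]
}}

```text
time: 4.95
tcp_pos: [599.1, -118.0, 16.0]
tool_rot: [-3.14, 0.049, -0.001]
ft_force: [-0.9, 0.4, -0.3]
width: 0.562
```

{"op": "arm_command", "data": {
  "moves": [
    [0,0,0,0,0,0,110],
    [0,0,-20,0,0,0,110],
    [0,0,-50,0,0,0,110],
    [0,0,-90,0,0,0,0],
    [-40,-30,-105,0,0,0,0],
    [-80,-60,-105,0,0,0,0],
    [-110,-90,-105,0,0,0,0],
    [-140,-110,-105,0,0,0,0]
  ]
}}

```text
time: 5.75
tcp_pos: [461.0, -7.6, 121.6]
tool_rot: [-3.134, 0.034, -0.002]
ft_force: [-0.0, -0.2, -0.5]
width: 1.001
```

```bash
python3 -c "
from h import *
plan((435,4.6,90,181.7),(435,4.6,0,181.7),(422.6,152.8,100,198.2))
c=manip.capture('top');np.savez('top1.npz',**c);P=cloud(c);q=P[98:168,315:395].reshape(-1,3)
x,y=at(CAD,0,0);d=q[:,:2]-[x,y];s=q[(q[:,2]>20)&(d[:,0]<25)&(d[:,0]>-58)];print(len(s),rect(s[:,:2]) if len(s) else '')
im=c['pixels'][90:250,180:510,::-1]
cv2.imwrite('pics/t1.png',cv2.resize(im,None,fx=2.4,fy=2.4))"
```

```text
t 5.75 tcp [461.   -7.6 121.6] yaw -1.2 w 85.1 F [-0.  -0.2 -0.5] q [-0.02  0.13 -0.54  0.9   0.01  3.14]
[-26.3 -11.4  31.6] [-3.00e-03  1.10e-02  3.09e+00]
[-26.4 -10.7 121.6] [-3.00e-03  1.10e-02  3.09e+00]
[ -41.9 -159.4   22.7] [-0.004  0.01   2.802]
0
```

{"op": "arm_command", "data": {
  "moves": [
    [-5,0,0,0,0,-0.14,0],
    [-5,0,0,0,0,-0.28,0],
    [-10,0,0,0,0,-0.42,0],
    [-10,0,0,0,0,-0.56,0],
    [-15,-5,0,0,0,-0.7,0],
    [-20,-5,0,0,0,-0.84,0],
    [-26,-10,0,0,0,-0.98,0],
    [-26,-11,0,0,0,-1.12,0]
  ]
}}

```text
time: 6.6
tcp_pos: [429.3, 5.2, 121.2]
tool_rot: [-2.665, -1.646, -0.001]
ft_force: [0.1, 0.1, -0.2]
width: 1.001
```

{"op": "arm_command", "data": {
  "moves": [
    [0,0,0,0,0,-0.14,0],
    [0,0,0,0,0,-0.28,0],
    [0,0,0,0,0,-0.42,0],
    [0,0,0,0,0,-0.56,0],
    [0,0,0,0,0,-0.7,0],
    [0,0,0,0,0,-0.84,0],
    [0,0,0,0,0,-0.98,0],
    [0,0,0,0,0,-1.12,0]
  ]
}}

```text
time: 7.4
tcp_pos: [429.7, 5.0, 121.6]
tool_rot: [-1.376, -2.816, -0.009]
ft_force: [-0.4, 0.5, -0.1]
width: 0.995
```

```bash
python3 -c "
from h import *
plan((435,4.6,90,181.7),(435,4.6,0,181.7))
c=manip.capture('side');cv2.imwrite('pics/s2.png',cv2.resize(c['pixels'][130:260,270:470,::-1],None,fx=3,fy=3))"
```

```text
t 7.4 tcp [429.7   5.  121.6] yaw 127.9 w 84.6 F [-0.4  0.5 -0.1] q [ 0.01  0.08 -0.6   0.89  0.01  0.91]
[-3.9  3.8 31.5] [ 0.006 -0.007 -0.939]
[ -4.7   3.6 121.5] [ 0.006 -0.007 -0.939]
```

View pics/s2.png

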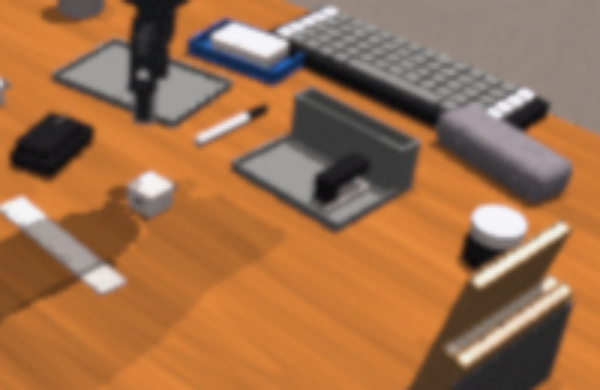

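The stapler stands upright in the caddy front, at crop (342,180). Now the small charger.

{"op": "arm_command", "data": {
  "moves": [
    [0,0,10,0,0,-0.14,0],
    [0,0,20,0,0,-0.28,0],
    [0,0,30,0,0,-0.42,0],
    [0,0,40,0,0,-0.56,0],
    [-2,2,50,0,0,-0.7,0],
    [-4,3.7,50,0,0,-0.84,0],
    [-4.3,3.7,55,0,0,-0.939,0],
    [-4.3,3.7,60,0,0,-0.939,0]
  ]
}}

```text
time: 8.25
tcp_pos: [435.6, 4.4, 61.6]
tool_rot: [0.052, -3.139, -0.013]
ft_force: [-1.2, -0.6, 0.5]
width: 0.997
```

```bash
python3 -c "
from h import *
plan((435,4.6,1,181.7))"
```

```text
t 8.25 tcp [435.6   4.4  61.6] yaw -178.1 w 84.8 F [-1.2 -0.6  0.5] q [ 0.    0.16 -0.67  0.75  0.01 -0.03]
[ 0.5 -0.3 60.6] [ 0.008 -0.002  0.003]
```

{"op": "arm_command", "data": {
  "moves": [
    [0,0,30,0.008,0,0,0],
    [0.5,0,50,0.008,0,0,0],
    [0.5,0,58,0.008,0,0,0],
    [0.5,0,60,0.008,0,0,0],
    [0.5,0,60,0.008,0,0,120],
    [0.5,0,60,0.008,0,0,255],
    [0.5,0,60,0.008,0,0,255],
    [0.5,0,60,0.008,0,0,255]
  ]
}}

```text
time: 9.05
tcp_pos: [435.9, 4.9, 2.5]
tool_rot: [0.051, -3.141, -0.001]
ft_force: [0.2, -0.3, 3.2]
width: 0.416
```

```bash
python3 -c "
from h import *
p=at(CAD,-20,35);print(p)
plan((435,4.6,70,181.7),(*p,80,178.1),(*p,30,178.1),(*p,4.5,178.1))"
```

```text
(np.float64(595.4714269247633), np.float64(-47.75613887426798))
t 9.05 tcp [435.9   4.9   2.5] yaw -178.1 w 35.3 F [ 0.2 -0.3  3.2] q [ 0.01  0.25 -0.73  0.59  0.   -0.02]
[  1.   -0.2 -67.5] [ 0.001 -0.001  0.003]
[-157.7  -57.8  -77.6] [ 0.001 -0.001  0.066]
[-157.7  -57.8  -27.6] [ 0.001 -0.001  0.066]
[-157.7  -57.8   -2.1] [ 0.001 -0.001  0.066]
```

{"op": "arm_command", "data": {
  "moves": [
    [0,0,-40,0,0,0,255],
    [0,0,-78,0,0,0,255],
    [-45,-16,-78,0,0,0.03,255],
    [-90,-33,-78,0,0,0.066,255],
    [-135,-49,-78,0,0,0.066,255],
    [-157.7,-57.8,-78,0,0,0.066,255],
    [-157.7,-57.8,-78,0,0,0.066,255],
    [-157.7,-57.8,-60,0,0,0.066,255]
  ]
}}

```text
time: 9.85
tcp_pos: [597.5, -48.1, 64.2]
tool_rot: [0.054, 3.138, 0.001]
ft_force: [0.6, -0.0, -0.3]
width: 0.418
```

```bash
python3 -c "
from h import *
p=at(CAD,-20,35)
plan((*p,30,178.1),(*p,6,178.1))"
```

```text
t 9.85 tcp [597.5 -48.1  64.2] yaw 178.0 w 35.5 F [ 0.6 -0.  -0.3] q [-0.08  0.42 -0.29  0.86  0.   -0.05]
[ 2.1  0.3 34.2] [ 0.     0.003 -0.001]
[ 2.2  0.3 58.2] [ 0.     0.003 -0.001]
```

Release, then lift and back off toward the mouse.

{"op": "arm_command", "data": {
  "moves": [
    [2,0,30,0,0,0,255],
    [2,0,50,0,0,0,255],
    [2,0,56,0,0,0,255],
    [2,0,58,0,0,0,255],
    [2,0,58,0,0,0,255],
    [2,0,58,0,0,0,130],
    [2,0,58,0,0,0,115],
    [2,0,58,0,0,0,115]
  ]
}}

```text
time: 10.65
tcp_pos: [596.4, -48.1, 7.1]
tool_rot: [0.054, 3.137, 0.001]
ft_force: [0.7, 0.5, 0.5]
width: 0.551
```

{"op": "arm_command", "data": {
  "moves": [
    [0,0,-20,0,0,0,115],
    [0,0,-50,0,0,0,100],
    [0,0,-90,0,0,0,0],
    [25,35,-95,0,0,-0.05,0],
    [55,75,-95,0,0,-0.1,0],
    [85,115,-95,0,0,-0.2,0],
    [115,150,-95,0,0,-0.3,0],
    [150,180,-95,0,0,-0.35,0]
  ]
}}

```text
time: 11.45
tcp_pos: [451.7, 138.6, 102.0]
tool_rot: [-0.498, 3.095, 0.0]
ft_force: [0.0, 1.2, 0.6]
width: 0.997
```

```bash
python3 -c "
from h import *
plan((422.6,152.8,100,198.2),(422.6,152.8,30,198.2),(422.6,152.8,-4,198.2))"
```

```text
t 11.45 tcp [451.7 138.6 102. ] yaw -161.7 w 84.8 F [0.  1.2 0.6] q [ 0.3   0.17 -0.55  0.85 -0.   -0.02]
[23.2 22.6  1.9] [-0.001  0.006  0.001]
[23.7 22.7 71.9] [-0.001  0.006  0.001]
[ 23.9  22.7 105.9] [-0.001  0.006  0.001]
```

{"op": "arm_command", "data": {
  "moves": [
    [23,22.5,15,0,0,0,0],
    [23.5,22.5,50,0,0,0,0],
    [23.7,22.6,80,0,0,0,0],
    [23.7,22.6,100,0,0,0,0],
    [23.7,22.6,106,0,0,0,0],
    [23.7,22.6,106,0,0,0,0],
    [23.7,22.6,106,0,0,0,90],
    [23.7,22.6,106,0,0,0,255]
  ]
}}

```text
time: 12.25
tcp_pos: [424.1, 153.3, -2.9]
tool_rot: [-0.498, 3.093, 0.002]
ft_force: [-3.4, -2.8, 38.5]
width: 0.696
```

{"op": "arm_command", "data": {
  "moves": [
    [0,0,0,0,0,0,255],
    [0,0,0,0,0,0,255],
    [0,0,-10,0,0,0,255],
    [0,0,-30,0,0,0,255],
    [0,0,-60,0,0,0,255],
    [0,0,-80,0,0,0,255],
    [0,0,-80,0,0,0,255],
    [0,0,-80,0,0,0,255]
  ]
}}

```text
time: 13.05
tcp_pos: [423.7, 153.2, 77.6]
tool_rot: [-0.497, 3.092, 0.002]
ft_force: [-0.6, -0.1, -0.9]
width: 0.697
```

```bash
python3 -c "
from h import *
p=at(TRAY,0,-45);print(p)
plan((*p,76,190.1),(*p,20,190.1),(*p,0.5,190.1))
c=manip.capture('side');cv2.imwrite('pics/s3.png',cv2.resize(c['pixels'][110:240,220:420,::-1],None,fx=3,fy=3))"
```

```text
(np.float64(619.2915026741395), np.float64(161.29735690115035))
t 13.05 tcp [423.7 153.2  77.6] yaw -161.7 w 59.2 F [-0.6 -0.1 -0.9] q [ 0.35  0.15 -0.63  0.78 -0.    0.03]
[-188.2  -53.7    3.5] [0.    0.01  0.143]
[-187.7  -53.6   59.5] [0.    0.01  0.143]
[-187.5  -53.6   79. ] [0.    0.01  0.143]
```

View pics/s3.png

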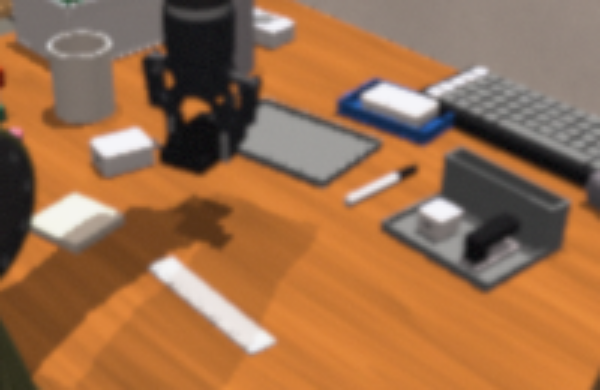

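Mouse is held level. The 38 N came from the fingertips swinging onto the desk, so I'll place slightly higher. The small charger and stapler both sit in the caddy, at crop (440,215) and (492,240).

```bash
python3 -c "
from h import *
p=at(TRAY,0,-40);print(p)
plan((*p,76,190.1),(*p,1,190.1))"
```

```text
(np.float64(618.4146690436795), np.float64(166.21987280102252))
t 13.1 tcp [423.  153.   76.8] yaw -161.7 w 59.2 F [-0.3  0.2 -1.3] q [ 0.35  0.16 -0.63  0.78 -0.    0.03]
[-189.7  -48.7    2.4] [0.    0.008 0.143]
[-189.1  -48.7   77.4] [0.    0.008 0.143]
```

{"op": "arm_command", "data": {
  "moves": [
    [-45,-12,0,0,0,0.04,255],
    [-90,-24,0,0,0,0.08,255],
    [-135,-36,0,0,0,0.12,255],
    [-180,-46,0,0,0.004,0.143,255],
    [-189.5,-48.7,5,0,0.004,0.143,255],
    [-189.5,-48.7,20,0,0.004,0.143,255],
    [-189.5,-48.7,40,0,0.004,0.143,255],
    [-189.5,-48.7,45,0,0.004,0.143,255]
  ]
}}

```text
time: 13.9
tcp_pos: [613.8, 165.3, 29.1]
tool_rot: [0.276, -3.126, 0.001]
ft_force: [-0.8, -0.1, -0.4]
width: 0.692
```

```bash
python3 -c "
from h import *
p=at(TRAY,0,-40);print(p)
plan((*p,1,190.1))"
```

```text
(np.float64(618.4146690436795), np.float64(166.21987280102252))
t 13.9 tcp [613.8 165.3  29.1] yaw -169.9 w 58.8 F [-0.8 -0.1 -0.4] q [ 0.26  0.52 -0.22  0.83  0.    0.09]
[-4.8  0.1 28.1] [-0.    -0.003  0.   ]
```

{"op": "arm_command", "data": {
  "moves": [
    [-4.8,0,10,0,0,0,255],
    [-4.8,0,20,0,0,0,255],
    [-4.8,0,26,0,0,0,255],
    [-4.8,0,28,0,0,0,255],
    [-4.8,0,28,0,0,0,255],
    [-4.8,0,28,0,0,0,60],
    [-4.8,0,28,0,0,0,60],
    [-4.8,0,28,0,0,0,60]
  ]
}}

```text
time: 14.7
tcp_pos: [618.9, 166.2, 1.6]
tool_rot: [0.276, -3.127, 0.0]
ft_force: [0.8, -0.8, -0.2]
width: 0.765
```

{"op": "arm_command", "data": {
  "moves": [
    [0,0,-5,0,0,0,60],
    [0,0,-30,0,0,0,60],
    [0,0,-70,0,0,0,0],
    [20,-25,-90,0,0,0.05,0],
    [55,-60,-90,0,0,0.1,0],
    [90,-95,-90,0,0,0.2,0],
    [125,-130,-90,0,0,0.3,0],
    [155,-160,-90,0,0,0.37,0]
  ]
}}

```text
time: 15.5
tcp_pos: [493.2, -20.1, 92.5]
tool_rot: [-0.309, -3.125, 0.002]
ft_force: [1.1, 0.3, 0.2]
width: 0.998
```

```bash
python3 -c "
from h import *
plan((422.1,305.8,90,168.3),(422.1,305.8,2.5,168.3))
c=manip.capture('side');cv2.imwrite('pics/s4.png',cv2.resize(c['pixels'][110:240,220:420,::-1],None,fx=3,fy=3))"
```

```text
t 15.5 tcp [493.2 -20.1  92.5] yaw 168.7 w 84.8 F [1.1 0.3 0.2] q [-0.04  0.22 -0.51  0.85 -0.    0.16]
[133.6 305.6   2.4] [-0.001 -0.002  0.007]
[133.4 305.7  89.9] [-0.001 -0.002  0.007]
```

View pics/s4.png

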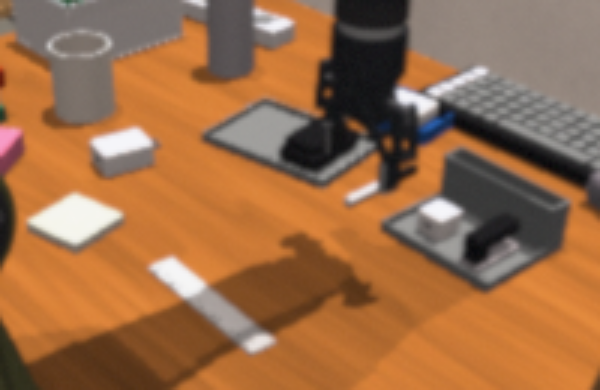

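The mouse lies in the tray. My y sign was flipped on the retreat, which did no harm. Now the large charger.

{"op": "arm_command", "data": {
  "moves": [
    [19,44,0,0,0,0,0],
    [38,87,0,0,0,0,0],
    [57,131,0,0,0,0,0],
    [76,175,0,0,0,0,0],
    [95,218,0,0,0,0,0],
    [114,262,0,0,0,0.007,0],
    [133,305.6,5,0,0,0.007,0],
    [133.5,305.6,20,0,0,0.007,0]
  ]
}}

```text
time: 16.35
tcp_pos: [420.2, 308.8, 72.9]
tool_rot: [-0.319, -3.123, -0.001]
ft_force: [0.5, -0.2, -0.2]
width: 1.0
```

```bash
python3 -c "
from h import *
plan((422.1,305.8,2.5,168.3))"
```

```text
t 16.35 tcp [420.2 308.8  72.9] yaw 168.3 w 85.0 F [ 0.5 -0.2 -0.2] q [ 0.63  0.29 -0.47  0.82  0.    0.84]
[-2.7 -2.6 70.4] [ 0.001 -0.003  0.001]
```

{"op": "arm_command", "data": {
  "moves": [
    [-2.5,-2.5,30,0,0,0,0],
    [-2.5,-2.5,55,0,0,0,0],
    [-2.5,-2.5,68,0,0,0,0],
    [-2.5,-2.5,70,0,0,0,0],
    [-2.5,-2.5,70,0,0,0,100],
    [-2.5,-2.5,70,0,0,0,255],
    [-2.5,-2.5,70,0,0,0,255],
    [-2.5,-2.5,70,0,0,0,255]
  ]
}}

```text
time: 17.15
tcp_pos: [423.3, 306.8, 4.5]
tool_rot: [-0.319, -3.125, -0.005]
ft_force: [-0.3, 0.0, 6.8]
width: 0.553
```

```bash
python3 -c "
from h import *
p=at(TRAY,-8,43);print(p)
plan((*p,70,190.1),(*p,6,190.1))"
```

```text
(np.float64(595.983205338249), np.float64(246.53070293016486))
t 17.15 tcp [423.3 306.8   4.5] yaw 168.3 w 47.0 F [-0.3  0.   6.8] q [ 0.63  0.37 -0.53  0.66  0.    0.83]
[-181.3  -23.9  -65.7] [ 0.003  0.    -0.38 ]
[-181.3  -24.1   -1.7] [ 0.003  0.    -0.38 ]
```

{"op": "arm_command", "data": {
  "moves": [
    [0,0,-40,0,0,0,255],
    [0,0,-70,0,0,0,255],
    [-45,-6,-70,0,0,-0.1,255],
    [-90,-12,-70,0,0,-0.2,255],
    [-135,-18,-70,0,0,-0.3,255],
    [-175,-23,-70,0,0,-0.38,255],
    [-181.3,-24,-70,0,0,-0.38,255],
    [-181.3,-24,-45,0,0,-0.38,255]
  ]
}}

```text
time: 17.95
tcp_pos: [600.3, 246.7, 52.3]
tool_rot: [-0.272, 3.123, 0.008]
ft_force: [-0.6, 0.4, -1.0]
width: 0.551
```

```bash
python3 -c "
from h import *
p=at(TRAY,-8,43)
plan((*p,8,190.1))"
```

```text
t 17.95 tcp [600.3 246.7  52.3] yaw -170.1 w 46.9 F [-0.6  0.4 -1. ] q [ 0.39  0.51 -0.17  0.87  0.    0.22]
[ 4.7  0.4 44.3] [ 0.004  0.007 -0.003]
```

{"op": "arm_command", "data": {
  "moves": [
    [4.7,0,20,0,0.005,0,255],
    [4.7,0,36,0,0.005,0,255],
    [4.7,0,42,0,0.005,0,255],
    [4.7,0,44,0,0.005,0,255],
    [4.7,0,44,0,0.005,0,255],
    [4.7,0,44,0,0.005,0,85],
    [4.7,0,44,0,0.005,0,85],
    [4.7,0,44,0,0.005,0,85]
  ]
}}

```text
time: 18.75
tcp_pos: [596.6, 246.4, 9.2]
tool_rot: [-0.272, 3.126, 0.008]
ft_force: [0.0, -0.3, 0.6]
width: 0.667
```

{"op": "arm_command", "data": {
  "moves": [
    [0,0,-5,0,0,0,85],
    [0,0,-35,0,0,0,85],
    [0,0,-80,0,0,0,0],
    [10,-30,-120,0,0,0,0],
    [20,-65,-150,0,0,0,0],
    [30,-110,-170,0,0,0,0],
    [40,-155,-180,0,0,0,0],
    [50,-200,-190,0,0,0,0]
  ]
}}

```text
time: 19.55
tcp_pos: [581.5, 38.2, 200.0]
tool_rot: [-0.273, 3.124, 0.008]
ft_force: [0.9, -0.6, -0.3]
width: 0.996
```

```bash
cat >> h.py <<'E'
E
python3 -c "
from h import *
c=manip.capture('side');cv2.imwrite('pics/s5.png',cv2.resize(c['pixels'][110:300,220:480,::-1],None,fx=3,fy=3))
ex=np.array([.99789,-.065,0]);ez=np.array([-.0133,-.2041,.9789]);top=np.array([439.4,-401.8,172])
z=-ez;x=-ex;y=np.cross(z,x);R=Ro.from_matrix(np.c_[x,y,z])
for d in (-60,0,47): print(d,(top-ez*d).round(1))
plan((439.4,-401.8,280,R))
"
```

```text
-60 [ 438.6 -414.   230.7]
0 [ 439.4 -401.8  172. ]
47 [ 440.  -392.2  126. ]
t 19.6 tcp [581.7  31.5 201.4] yaw -170.3 w 84.9 F [-0.1 -5.3  1.4] q [ 0.05  0.29 -0.15  1.13 -0.   -0.11]
[ 212.4 -403.4  -79.5] [-0.205 -0.018  0.233]
```

View pics/s5.png

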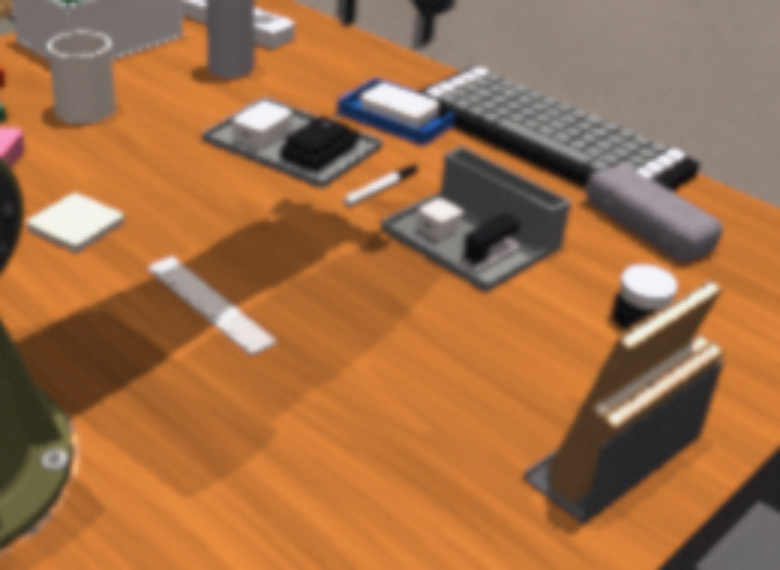

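All four items sit flat in the tray and caddy. Next, go above the notebook, aligned with its lean.

{"op": "arm_command", "data": {
  "moves": [
    [20,-40,-20,-0.03,0,0.03,0],
    [45,-85,-35,-0.06,0,0.06,0],
    [70,-130,-50,-0.09,-0.005,0.09,0],
    [95,-175,-65,-0.12,-0.01,0.12,0],
    [120,-222,-75,-0.15,-0.012,0.16,0],
    [145,-268,-80,-0.18,-0.015,0.2,0],
    [170,-315,-80,-0.2,-0.018,0.233,0],
    [190,-360,-80,-0.205,-0.018,0.233,0]
  ]
}}

```text
time: 20.4
tcp_pos: [460.6, -331.3, 281.3]
tool_rot: [0.103, 3.115, 0.321]
ft_force: [1.1, -1.2, -0.2]
width: 0.999
```

```bash
cat >> h.py <<'E'
_ex=np.array([.99789,-.065,0]);EZ=np.array([-.0133,-.2041,.9789]);TOP=np.array([439.4,-401.8,172])
NB=Ro.from_matrix(np.c_[-_ex,np.cross(-EZ,-_ex),-EZ])
E
python3 -c "
from h import *
plan((*(TOP+60*EZ),NB))"
```

```text
t 20.4 tcp [ 460.6 -331.3  281.3] yaw 176.2 w 84.9 F [ 1.1 -1.2 -0.2] q [-0.72  0.34  0.09  1.44  0.16 -0.66]
[ 16.6 -92.6  32.3] [-0.001  0.002 -0.001]
```

{"op": "arm_command", "data": {
  "moves": [
    [8,-45,5,0,0,0,0],
    [16.6,-85,10,0,0,0,0],
    [16.6,-92.6,20,0,0,0,0],
    [16.6,-92.6,32,0,0,0,0],
    [16.6,-92.6,32,0,0,0,0],
    [16.6,-92.6,32,0,0,0,0],
    [16.6,-92.6,32,0,0,0,0],
    [16.6,-92.6,32,0,0,0,0]
  ]
}}

```text
time: 21.2
tcp_pos: [439.3, -413.5, 232.2]
tool_rot: [0.101, 3.114, 0.319]
ft_force: [-0.3, -0.1, 0.5]
width: 0.998
```

```bash
python3 -c "
from h import *
plan((*(TOP-46*EZ),NB))
c=manip.capture('side');cv2.imwrite('pics/s6.png',cv2.resize(c['pixels'][120:320,340:540,::-1],None,fx=3,fy=3))"
```

```text
t 21.2 tcp [ 439.3 -413.5  232.2] yaw 176.3 w 84.8 F [-0.3 -0.1  0.5] q [-0.84  0.44  0.12  1.39  0.15 -0.78]
[  1.   -0.7 107.3] [-0.002  0.003  0.001]
```

View pics/s6.png

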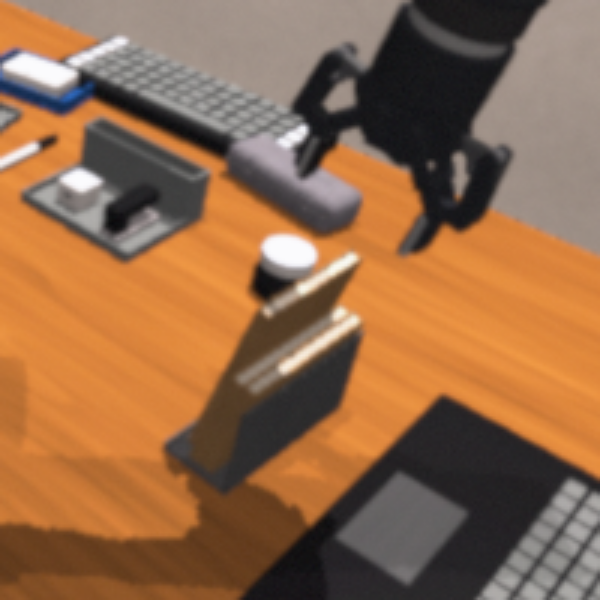

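The gripper is above and in line with the notebook's lean, centred on its top edge at crop (315,285). Descending and closing.

{"op": "arm_command", "data": {
  "moves": [
    [0.5,-0.5,30,0,0,0,0],
    [1,-0.7,60,0,0,0,0],
    [1,-0.7,90,0,0,0,0],
    [1,-0.7,105,0,0,0,0],
    [1,-0.7,107,0,0,0,0],
    [1,-0.7,107,0,0,0,120],
    [1,-0.7,107,0,0,0,200],
    [1,-0.7,107,0,0,0,255]
  ],
  "squeeze": 70
}}

```text
time: 22.05
tcp_pos: [440.6, -393.5, 128.4]
tool_rot: [0.101, 3.113, 0.317]
ft_force: [1.7, 0.3, -0.3]
width: 0.515
```

{"op": "arm_command", "data": {
  "moves": [
    [0,0,0,0,0,0,255],
    [0,0,0,0,0,0,255],
    [0,0,0,0,0,0,255],
    [0,0,-2,0,0,0,255],
    [0,0,-4,0,0,0,255],
    [0,0,-8,0,0,0,255],
    [0,0,-12,0,0,0,255],
    [0,0,-15,0,0,0,255]
  ]
}}

```text
time: 22.85
tcp_pos: [439.8, -394.8, 142.6]
tool_rot: [0.101, 3.113, 0.322]
ft_force: [0.3, 4.7, -3.2]
width: 0.134
```

```bash
python3 -c "
from h import *
s=manip.state();print(s['torque'])
plan((*(TOP+64*EZ+[0,10,20]),NB))"
```

```text
[ 1.00353529 -0.08648213 -0.11785976]
t 22.85 tcp [ 439.8 -394.8  142.6] yaw 176.3 w 11.4 F [ 0.3  4.7 -3.2] q [-0.82  0.46 -0.06  1.19  0.15 -0.76]
[   0.2   13.  -111.8] [0.001 0.003 0.   ]
```

{"op": "arm_command", "data": {
  "moves": [
    [0,1,-10,0,0,0,255],
    [0,3,-25,0,0,0,255],
    [0,5,-45,0,0,0,255],
    [0,8,-65,0,0,0,255],
    [0,10,-90,0,0,0,255],
    [0,12,-112,0,0,0,255],
    [0,12,-112,0,0,0,255],
    [0,12,-112,0,0,0,255]
  ]
}}

```text
time: 23.65
tcp_pos: [438.8, -406.7, 254.8]
tool_rot: [0.101, 3.113, 0.32]
ft_force: [0.5, 0.1, -2.1]
width: 0.135
```

```bash
cat >> h.py <<'E'
# in the slot: notebook turned +90 about z to caddy y, lean reduced to L rad towards caddy +x
def slot(h,lean,gx=49.,depth=46.,gy=0.):   # TCP with the notebook's foot centre at height h, local x gx
    a=np.radians(CAD[2]); u=np.array([np.cos(a),np.sin(a),0]); v=np.array([-np.sin(a),np.cos(a),0])
    up=np.cos(lean)*np.array([0,0,1])+np.sin(lean)*u
    foot=np.array([*at(CAD,gx,gy),h]); p=foot+up*(170-depth)
    x=-v; return (*p,Ro.from_matrix(np.c_[x,np.cross(-up,x),-up]))
E
python3 -c "
from h import *
plan(slot(110,.1),slot(72,.1))
c=manip.capture('side');cv2.imwrite('pics/s7.png',cv2.resize(c['pixels'][100:320,340:540,::-1],None,fx=2.7,fy=2.7))"
```

```text
t 23.65 tcp [ 438.8 -406.7  254.8] yaw 176.2 w 11.5 F [ 0.5  0.1 -2.1] q [-0.83  0.43  0.15  1.43  0.15 -0.78]
[-215.2  324.5   90.2] [ 0.078  0.247 -1.585]
[-215.   316.8  127.4] [ 0.078  0.247 -1.585]
```

View pics/s7.png

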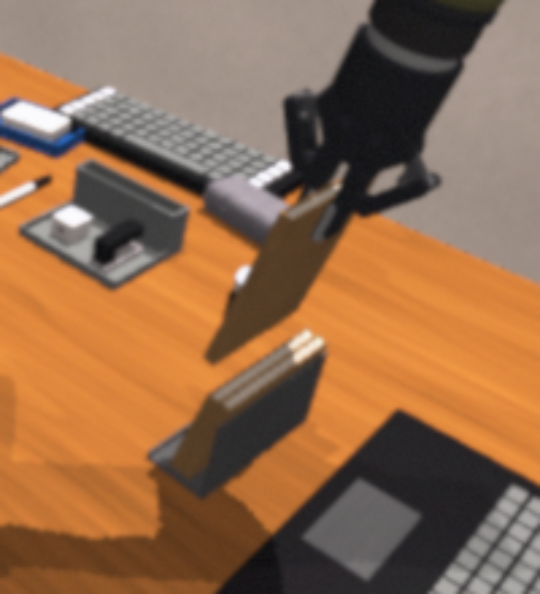

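Notebook is lifted clear (its foot is at crop (215,358)), and the two short ones still lean in the rack. Carrying it to the caddy with a quarter turn.

{"op": "arm_command", "data": {
  "moves": [
    [-22,32,0,0.007,0.022,-0.14,255],
    [-44,66,0,0.014,0.044,-0.28,255],
    [-66,100,0,0.021,0.065,-0.42,255],
    [-88,133,5,0.028,0.087,-0.56,255],
    [-110,166,15,0.034,0.109,-0.7,255],
    [-132,199,30,0.041,0.131,-0.84,255],
    [-154,232,45,0.048,0.153,-0.98,255],
    [-176,265,55,0.055,0.175,-1.12,255]
  ]
}}

```text
time: 24.5
tcp_pos: [631.6, -145.6, 252.0]
tool_rot: [1.579, -2.648, -0.192]
ft_force: [1.7, 0.2, -1.7]
width: 0.133
```

```bash
python3 -c "
from h import *
plan(slot(110,.1))"
```

```text
t 24.5 tcp [ 631.6 -145.6  252. ] yaw -118.5 w 11.3 F [ 1.7  0.2 -1.7] q [-0.25  0.52  0.3   1.47  0.05 -1.33]
[-73.6 -12.7  18.5] [ 0.029  0.072 -0.458]
```

{"op": "arm_command", "data": {
  "moves": [
    [-30,-5,4,0.009,0.022,-0.14,255],
    [-55,-10,8,0.018,0.044,-0.28,255],
    [-73.6,-12.7,12,0.027,0.066,-0.42,255],
    [-73.6,-12.7,18,0.029,0.072,-0.458,255],
    [-73.6,-12.7,18.5,0.029,0.072,-0.458,255],
    [-73.6,-12.7,18.5,0.029,0.072,-0.458,255],
    [-73.6,-12.7,18.5,0.029,0.072,-0.458,255],
    [-73.6,-12.7,18.5,0.029,0.072,-0.458,255]
  ]
}}

```text
time: 25.3
tcp_pos: [675.6, -86.2, 233.6]
tool_rot: [2.133, -2.209, -0.11]
ft_force: [-0.6, 1.1, -2.4]
width: 0.135
```

```bash
python3 -c "
from h import *
plan(slot(110,.1),slot(75,.1,47),slot(10,.1,47))
c=manip.capture('side');cv2.imwrite('pics/s8.png',cv2.resize(c['pixels'][60:220,290:450,::-1],None,fx=3.7,fy=3.7))
P=cloud(c);i=(P[...,2]>80)&(P[...,2]<125)&(P[...,0]>600)&(P[...,0]<700)&(abs(P[...,1]+85)<90);f=P[i]
m=f.mean(0);n=np.linalg.svd(f-m,full_matrices=False)[2][2];k=abs((f-m)@n)<4;f=f[k];m=f.mean(0);n=np.linalg.svd(f-m,full_matrices=False)[2][2]
print(len(f),m,n,f.min(0),f.max(0))"
```

```text
t 25.3 tcp [675.6 -86.2 233.6] yaw -92.0 w 11.5 F [-0.6  1.1 -2.4] q [-0.12  0.57  0.34  1.44 -0.01 -1.66]
[-0.8 -0.1  0.2] [-0.     0.    -0.002]
[-0.8 -1.6 35.2] [-0.     0.    -0.002]
[-0.8 -8.  99.9] [-0.     0.    -0.002]
165 [657.22660458 -89.46120863 115.79880798] [-0.99505221  0.04067972  0.09064357] [ 651.52382945 -150.62281152  105.47002393] [663.87330788 -24.38805639 124.92455093]
```

View pics/s8.png

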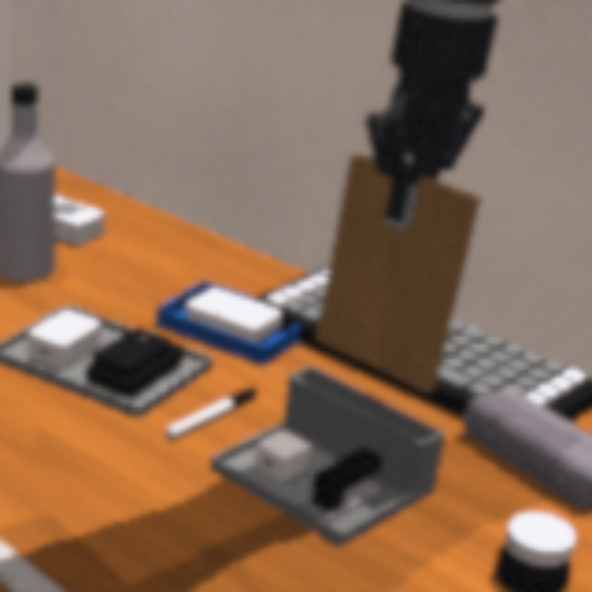

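The notebook is over the slot, square to it, and the plane fit agrees with the plan within about 1 mm. Lowering.

{"op": "arm_command", "data": {
  "moves": [
    [-1.5,-1.6,20,0,0,0,255],
    [-1.5,-1.6,35,0,0,0,255],
    [-1.5,-1.6,35,0,0,0,255],
    [-1.5,-3.2,50,0,0,0,255],
    [-1.5,-4.8,66,0,0,0,255],
    [-1.5,-6.4,82,0,0,0,255],
    [-1.5,-7,90,0,0,0,255],
    [-1.5,-7.2,92,0,0,0,255]
  ]
}}

```text
time: 26.15
tcp_pos: [673.4, -84.7, 141.1]
tool_rot: [2.132, -2.209, -0.111]
ft_force: [-0.4, 0.4, -2.5]
width: 0.128
```

```bash
python3 -c "
from h import *
plan(slot(14,.1,47),slot(8,.1,47))"
```

```text
t 26.15 tcp [673.4 -84.7 141.1] yaw -92.0 w 10.9 F [-0.4  0.4 -2.5] q [-0.12  0.59  0.17  1.25 -0.01 -1.66]
[ 0.6 -0.7  3.6] [ 0.     0.    -0.002]
[ 0.6 -1.3  9.6] [ 0.     0.    -0.002]
```

{"op": "arm_command", "data": {
  "moves": [
    [0,-0.2,2,0,0,0,255],
    [0,-0.4,4,0,0,0,255],
    [0,-0.6,5,0,0,0,255],
    [0,-0.8,6,0,0,0,255],
    [0,-0.9,7,0,0,0,255],
    [0,-1,8,0,0,0,255],
    [0,-1,8,0,0,0,255],
    [0,-1,8,0,0,0,255]
  ]
}}

```text
time: 26.95
tcp_pos: [674.0, -85.0, 134.4]
tool_rot: [2.133, -2.209, -0.109]
ft_force: [-1.0, -0.9, 5.2]
width: 0.133
```

{"op": "arm_command", "data": {
  "moves": [
    [0,0,0,0,0,0,215],
    [0,0,0,0,0,0,205],
    [0,0,0,0,0,0,190],
    [0,0,0,0,0,0,170],
    [0,0,0,0,0,0,140],
    [0,0,0,0,0,0,100],
    [0,0,0,0,0,0,50],
    [0,0,0,0,0,0,0]
  ]
}}

```text
time: 27.75
tcp_pos: [674.0, -85.0, 134.4]
tool_rot: [2.133, -2.209, -0.109]
ft_force: [-0.4, -0.4, 0.6]
width: 0.921
```

{"op": "arm_command", "data": {
  "moves": [
    [0,0,0,0,0,0,0],
    [0,0,0,0,0,0,0],
    [0,0,-20,0,0,0,0],
    [0,0,-50,0,0,0,0],
    [0,0,-90,0,0,0,0],
    [0,-30,-120,0,0,0,0],
    [0,-70,-130,0,0,0,0],
    [0,-110,-130,0,0,0,0]
  ]
}}

```text
time: 28.55
tcp_pos: [790.6, -89.2, 258.1]
tool_rot: [2.135, -2.212, -0.102]
ft_force: [2.1, -0.6, 0.5]
width: 0.995
```

```bash
cat > chk.py <<'E'
from h import *
plan()
c=manip.capture('side');t=manip.capture('top')
cv2.imwrite('pics/s9.png',cv2.resize(c['pixels'][60:320,220:540,::-1],None,fx=2.3,fy=2.3))
cv2.imwrite('pics/t9.png',cv2.resize(t['pixels'][90:250,180:510,::-1],None,fx=2.4,fy=2.4))
P=cloud(c);i=(P[...,2]>80)&(P[...,2]<150)&(P[...,0]>600)&(P[...,0]<720)&(abs(P[...,1]+85)<90);f=P[i]
for _ in range(3):
    m=f.mean(0);n=np.linalg.svd(f-m,full_matrices=False)[2][2];f=f[abs((f-m)@n)<4]
n*=-np.sign(n[0]);print("nb",len(f),m.round(1),n.round(3),"lean",np.arcsin(n[2]),"y",np.percentile(f[:,1],[1,99]))
P=cloud(t)
for nme,(a,b,e,g),fr,lo in (("mouse",(250,105,290,165),TRAY,20),("large",(200,105,250,165),TRAY,20),("small",(325,120,352,165),CAD,20),("stap",(352,120,385,165),CAD,24)):
    q=P[b:g,a:e].reshape(-1,3);d=q[:,:2]-fr[:2];th=np.radians(fr[2]);l=d@np.array([[np.cos(th),-np.sin(th)],[np.sin(th),np.cos(th)]])
    k=(q[:,2]>lo)&(q[:,2]<60)&((l[:,0]<30) if fr is CAD else True)
    if k.sum()>5: print(nme,k.sum(),rect(l[k]),np.percentile(q[k,2],[50,95]).round(1))
E
python3 chk.py
```

```text
t 28.55 tcp [790.6 -89.2 258.1] yaw -92.0 w 84.5 F [ 2.1 -0.6  0.5] q [-0.11  0.89  0.96  1.73 -0.01 -1.64]
nb 645 [674.  -88.8 115.2] [-0.989  0.04   0.145] lean 0.14557923586764585 y [-148.76486077  -26.6025899 ]
mouse 165 [ 33.3 -46.6  52.6  29.6 -87.9] [27.6 39.3]
large 258 [ 14.4  35.1 119.3  50.9 -41.3] [33.5 37.4]
```

View pics/s9.png

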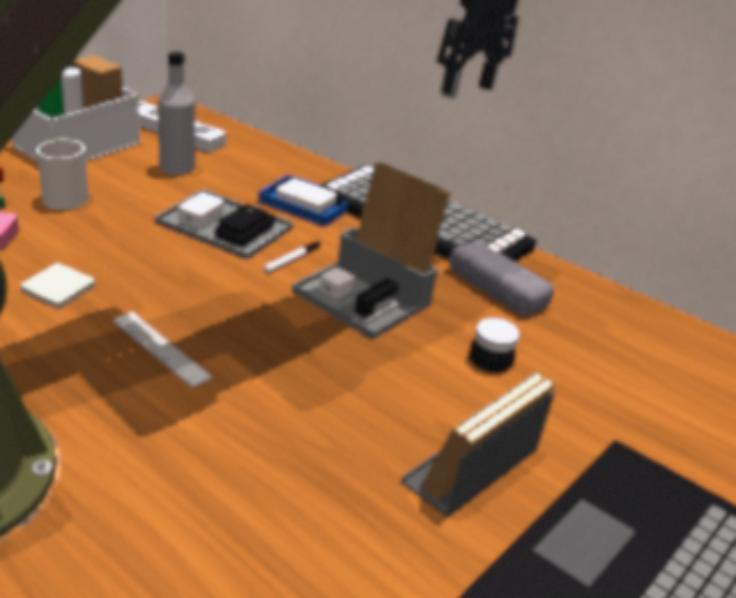

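The notebook stands in the slot leaning 0.146 rad on the +x wall, and the short notebooks are undisturbed. I'll swing the arm aside for a final look from the top.

{"op": "arm_command", "data": {
  "moves": [
    [45,10,-5,0,0,0,0],
    [90,25,-10,0,0,0,0],
    [135,45,-10,0,0,0,0],
    [180,70,-10,0,0,0,0],
    [225,95,-10,0,0,0,0],
    [270,120,-10,0,0,0,0],
    [315,145,-10,0,0,0,0],
    [360,170,-10,0,0,0,0]
  ]
}}

```text
time: 29.45
tcp_pos: [613.4, -437.7, 275.2]
tool_rot: [2.132, -2.207, -0.113]
ft_force: [0.7, -0.5, -0.9]
width: 1.002
```

{"op": "arm_command", "data": {
  "moves": [
    [0,40,0,0,0,0,0],
    [0,80,0,0,0,0,0],
    [0,80,0,0,0,0,0],
    [0,80,0,0,0,0,0],
    [0,80,0,0,0,0,0],
    [0,80,0,0,0,0,0],
    [0,80,0,0,0,0,0],
    [0,80,0,0,0,0,0]
  ]
}}

```text
time: 30.25
tcp_pos: [534.7, -434.7, 282.9]
tool_rot: [2.133, -2.206, -0.113]
ft_force: [1.2, -0.4, -0.4]
width: 1.002
```

```bash
python3 chk.py
```

```text
t 30.25 tcp [ 534.7 -434.7  282.9] yaw -91.9 w 85.2 F [ 1.2 -0.4 -0.4] q [-0.65  0.57  0.45  1.53 -0.06 -2.19]
nb 642 [674.3 -89.  115.7] [-0.988  0.041  0.15 ] lean 0.15011177147492458 y [-148.89038121  -25.68796801]
mouse 791 [ -0.3 -44.8  99.   59.3  -1. ] [36.  41.5]
large 502 [-0.  22.5 89.8 80.9 -0.6] [33.5 37.4]
small 201 [-12.3  30.5  51.7  35.8  -2.9] [31.2 36.3]
stap 251 [-15.6 -37.   68.6  24.    2.2] [41.9 46.8]
```

View pics/t9.png

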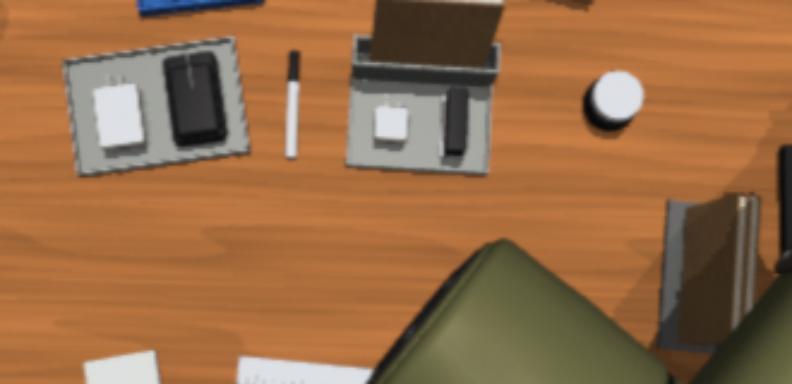

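The top view shows the charger (118,115) and mouse (195,98) flat inside the tray. The small charger (390,122) and stapler (455,120) are flat in the caddy, the tall notebook is in the slot, and the short notebooks are in the rack. Handing in.

```bash
python3 -c "
from cell import manip
print(manip.close_job())"
```

```text
the job is handed in; nothing more can be done
None
```

Both kits are made up and the job is handed in, at about 30 s on the robot clock; the hand-in reports no verdict.

**Last checks, from both cameras:**

| Item | Where it ended up |
|---|---|
| Tall notebook | In the caddy slot, foot about 49 mm along caddy x, about 2 mm off the middle in y, leaning 0.15 rad |
| Stapler | Upright in the caddy front at about (-16, -37) mm |
| Small charger | Flat in the caddy front at about (-20, 31) mm |
| Mouse | Flat in the tray at about (0, -45) mm |
| Large charger | Flat in the tray beside the mouse, set down at about (-8, 43) mm |
| Short notebooks | Still leaning in the rack, no visible shift |

- **Large charger not measured:** its final fit failed because part of the mouse was in the measuring window. Its position is the one commanded at release; both pictures show it flat in the tray.
- **Short notebooks not measured:** I only checked them by eye, and the arm hides part of the rack in the last top view.
- **Force while gripping the mouse:** the wrist read 38 N as the fingertips swung onto the desk, against the 120 N limit. Every other reading stayed under 10 N.
- **Wrong-way retreats:** two retreat moves went the wrong way (y after the mouse, x after the notebook). Neither touched anything.

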